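Hand the ball dish to the bed

ROBOT

A 6-joint arm with a two-finger parallel gripper is mounted at the origin on the work surface. World frame = base frame: x ahead of the robot, y to its left, z up, the work surface at z = 0. Lengths are in mm, angles in degrees, forces in N, time in s.
With the tool pointing down it reaches from about 275 to 975 mm from the base axis. Payload 8.4 kg.
Tool frame: the origin (TCP) lies between the finger pads, 19 mm behind the fingertips; this is the grasp point; z points along the fingers, y is the line along which they close (so a half turn about z gives the same grasp; the last joint's range is limited). The gripper opens to 92 mm and grips with 3 to 60 N. Pads are 20 mm wide; open, the fingers measure 128 mm over their backs; the gripper's body (75 mm by 189 mm) begins 69 mm behind the grasp point.
Start: joints at [71.31, 20.225, 93.587, -0, 66.188, -0.138], TCP at [198.856, 592.524, 233.283] pointing down, gripper open.
Joint ranges: [-150.9, 150.9], [-52.94, 120.26], [3.33, 152.33], [-74.26, 254.26], [0, 154.13], [-172.89, 172.89]. Speed limits (degrees/s): [127.2, 127.2, 159.86, 180, 180, 180].

INTERFACE

Orientations are given as a 3x3 rotation matrix whose columns are the frame's x, y, z axes.
In Python, from bench import r gives the robot as it stands.
- The arm moves only by the tool jog_arm, never from a script. Its argument "plan" is a list that holds one entry, the list of rows, each a list of 5 numbers: the finger opening in mm, from 0 to 91.9, then the shift along the tool's x, y, z in mm, then the turn about the tool's z in units of 5 degrees (1.0 is 5 degrees). In form: [[[gripper, x, y, z, twist], ...]]. A call has 1 to 12 rows; each row shifts and turns the commanded pose from where the row before left it, along the tool's axes as they then stand; what a row does not reach is not made up. A row lasts 1/8 s, in which the tool goes at most 62.5 mm and 10.7 degrees, less where a joint would pass 70% of its speed; a pose out of reach is approached as far as the arm can. A call is refused whole if a number of a shift passes 62.5 or a number of a turn 1, either way. A call with a gripper value outside its range is refused whole. The fingers move at their own pace and stop on an object; the grip force is fixed at half the most. Time passes only in rows, so rows that do not move let the fingers close. It gives the time, the measured TCP pose, the force, the opening and the grip force at its end, in the units of the state.
- r.read_state(): the state, without advancing time (a new reading comes with each control period).
- r.get_image(name): name is "scene" or "top" or "wrist"; returns a dict with "img" (480x640x3 uint8, red, green, blue), "fx", "fy", "cx", "cy" (pixels), "rvec" (rotation vector, rad) and "tvec" (3), from world to camera coordinates, as OpenCV has them; the wrist camera has in their place "tool_from_camera" (4x4, takes a point from camera to tool coordinates, whose origin is the TCP and whose axes are the flange's). Camera axes: x right, y down, z forward; pixel columns grow to the right and rows downward; lengths in mm; the calibration is good to about 2 mm. A picture is of the moment at which its call begins: read the wrist's pose just before it. There is no depth.
- r.close_job(): hands the job in; it is judged then, once.
The state is a dict: "t": time; "q": joint angles; "joint_vel": joint speeds; "joint_torque": joint torques, N m; "position": TCP position; "ee_rot": TCP orientation; "wrist_force": force on the tool from outside, world axes, zero at the start; "ft_torque": the same for the moment, N m; "grip_width": finger opening in mm; "finger_force": force on a finger pad.
Only numpy, scipy, OpenCV 4.12 (cv2) and the standard library are available. Lean on these libraries where they do the work, as an engineer would, in place of code of your own. Each camera call takes 0.05 s, during which the arm holds its last target. There are 200 camera calls.

TASK

On the nightstand a wooden dish with a loose steel ball in it stands under the edge of a small birch riser. Take the dish by its upright handle, slide it straight out along the surface until it is wholly clear of the riser, then lift it at least 10 cm and turn it a quarter turn from the way it stood, counter-clockwise seen from above, so that its thumb ear comes round to the side of the bed (beyond the nightstand's far side, away from the robot) and its handle-to-ear line runs parallel to the riser's open front edge. Keep the dish level and the ball in its middle all the way, do not touch the ball or bump the riser, leave the other things where they are, and finish while still holding the dish up there in front of the riser, level and still, ready to be taken.

Things in the scene. Friction and masses are not known exactly. Their poses are not given: they have to be found in the camera images.
- dish: Round dished wooden plate, 126 mm across, rim 23 mm high, about 180 g (varies), standing loose. Origin at the centre of its underside. +y points to its handle post, -y to its thumb ear. Inside a shallow cone: floor 8 mm high at the middle, rising 9 degrees outwards, 30 near the rim, so the ball stays centred while tilt is below 9 degrees. At the start +y is within 0.05 rad of the riser's +y.
- dish_grip (a point): Good TCP point for a grasp from above: on the axis of the handle, a square upright wooden post 18 x 18 mm, from the surface up to 65 mm, its axis 95 mm from the dish's axis, faces along the dish's x and y. The point is 46 mm above the dish's underside. Close the fingers along the dish's x; a firm 35 N grip holds it level.
- dish_ear (a point): Top of the flat thumb ear, 75 mm from the dish's axis straight across from the handle, 22 mm above the underside; the ear ends 87 mm from the axis.
- dish_seat (a point): Where the ball's centre is when it lies in the middle of the dish: on the dish's axis, 23 mm above its underside.
- ball_center (a point): Centre of the polished hollow steel ball, 30 mm in diameter, about 60 g, loose in the dish.
- riser: Low birch riser, fixed: board 190 (x) by 130 mm (y), underside 65, top 79 mm high, on four 12 mm legs at the corners (162 mm clear between them along x). Origin on the surface under the board's centre. Open front edge at +y, 65 mm from the origin; the dish stands partly under it, handle in front. It is clear once its origin is over 152 mm from the riser's origin along the riser's +y.
- paperweight: Glass dome paperweight, 68 mm across, 40 mm high, on top of the riser; origin under its centre. Leave alone.
- torch: Aluminium pen torch lying beside the riser, 142 mm long, 22 mm thick, along its y; origin under its middle. Leave alone.
- battery_tray: Lilac plastic tray with batteries, 130 x 90 x 22 mm, behind the riser; origin under its centre. Leave alone.
- case: Compact grey case 90 x 120 mm, 32 mm high, its flap standing open to 110 mm high at its far edge; origin under its centre. Leave alone.
- mug: Mug, 80 mm across, 90 mm high; origin under its centre. Leave alone.
- book: Closed book 130 x 200 x 22 mm; origin under its centre. Leave alone.
Not all that is in view belongs to the job. Leave any blue or green look-alike of the dish alone.

How it is judged (in metres and radians):
On the way:
1. the dish is drawn wholly out from under the riser, still low over the surface, ball in the middle (y of dish in the frame of riser above 0.15 m and height (world z) of dish below 0.04 m and distance between ball_center and dish_seat below 0.02 m), for 0.1 s.
At the end, for the whole second after the job is handed in: The fingers hold the dish over 100 mm above the surface, resting on nothing else, level within 0.12 rad and still, ball within 12 mm of its middle, handle-to-ear line parallel to the riser's front edge within 0.2 rad, ear on the bed's side (+x), still in front of the riser (height (world z) of dish above 0.1 m and angle between dish's own z axis and vertical below 0.12 rad and distance between ball_center and dish_seat below 0.012 m and angle between the y axis of dish and the x axis of riser, either way round below 0.2 rad and x of riser in the frame of dish below -0.05 m and contact force between dish and the fingers above 1 N and contact force between dish and riser below 0.1 N and linear speed of dish below 0.03 m/s and angular speed of dish below 0.15 rad/s); the arm keeps its last pose, push and grip.
It fails at once if the ball strays more than 25 mm from the dish's middle (distance between ball_center and dish_seat above 0.025 m).
It fails at once if the dish is tilted more than 0.2 rad (angle between dish's own z axis and vertical above 0.2 rad).
It fails at once if the robot touches the ball (contact force between ball and the fingers above 0.3 N or contact force between ball and the arm above 0.3 N).
It fails at once if the riser is bumped by the dish or the robot (contact force between any of dish, the arm, the fingers and riser above 6 N).
It fails at once if another thing on the nightstand is moved more than 30 mm (distance of any of paperweight, torch, battery_tray, case, mug, book from where it was at the start of the episode above 0.03 m).
It also fails if it takes over 48 s, if anything falls off the work surface, if the arm or the gripper's body presses on something with over 40 N, if the wrist force passes 120 N, or if a joint passes its speed limit or range.

## Working session

There is one attempt and no reset: what is moved stays moved. The work goes in short steps, Python scripts to look and compute and a tool call to move; the robot and the scene stay as the last step left them, time stands still between calls to the robot, and variables do not carry over. Pictures are saved under pics/ and viewed, at most 10 in all, crops included, and the job is handed in when it is done.

Besides the shell and the picture viewer there is one more tool, called by a JSON object that holds its "name" and its "arguments". jog_arm: Moves the arm, as the interface text tells. Its arguments: {"type":"object","properties":{"plan":{"type":"array","items":{"type":"array","items":{"type":"array","items":{"type":"number"}}}}},"required":["plan"]}

```bash
mkdir -p pics; ls
cat > h.py <<'E'
import numpy as np, cv2
from bench import r
def ray(im,u,v):
    R=cv2.Rodrigues(np.array(im["rvec"],float))[0]; t=np.array(im["tvec"],float).ravel()
    d=R.T@np.array([(u-im["cx"])/im["fx"],(v-im["cy"])/im["fy"],1]); return -R.T@t,d
def onz(im,u,v,z):
    o,d=ray(im,u,v); return o+d*(z-o[2])/d[2]
E
python3 - <<'E'
from h import *
import pickle
for n in ["scene","top"]:
    im=r.get_image(n); cv2.imwrite(f"pics/{n}0.png",im["img"][:,:,::-1]); pickle.dump(im,open(n+".pkl","wb"))
    print(n,ray(im,320,240))
s=r.read_state();print(s["t"],s["position"],s["ee_rot"])
E
```

```text
pics
scene (array([1665.4662675 ,  419.53640798,  834.18428595]), array([-0.80093171, -0.23092656, -0.55274666]))
top (array([ 401.33521546,  109.44886962, 1429.66548859]), array([ 0.09210074,  0.00342972, -0.99578455]))
0.1 [198.72895312 592.11158439 232.65946069] [[-9.48035291e-01  3.18164991e-01 -3.55698673e-04]
 [ 3.18165187e-01  9.48034562e-01 -1.17618194e-03]
 [-3.70052793e-05 -1.22823292e-03 -9.99999245e-01]]
```

View pics/scene0.png

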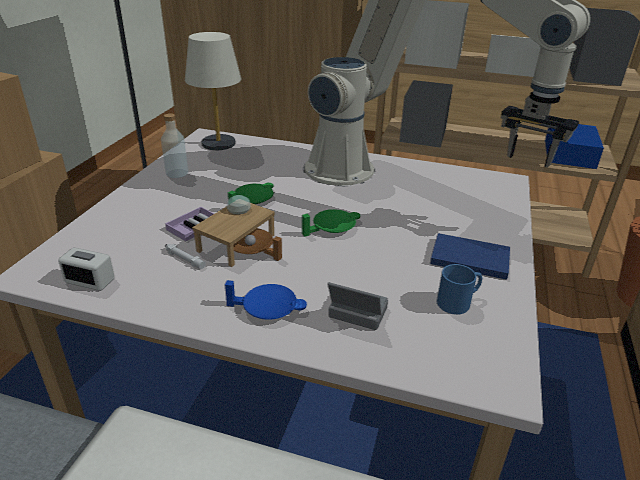

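View pics/top0.png

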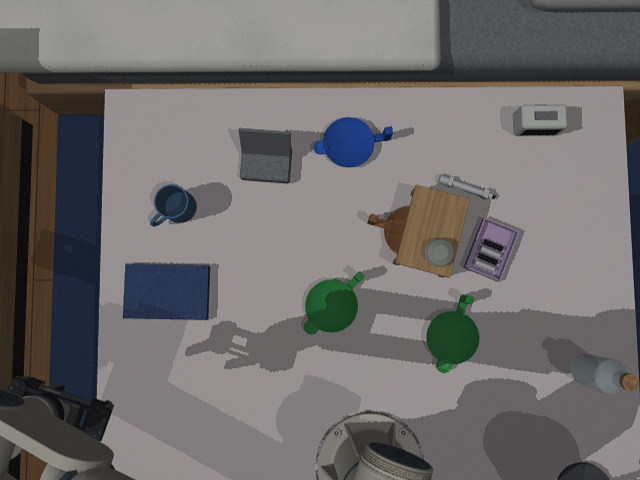

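The top view shows the brown dish under the riser. The handle post is near (377,221), the riser board has corners near (415,187), (469,193), (450,275) and (397,263), the blue look-alike is at (348,142) and a green one is at (332,305).

Run:
```python
from h import *
import pickle
im=pickle.load(open("top.pkl","rb")); hsv=cv2.cvtColor(im["img"],cv2.COLOR_RGB2HSV)
for p in [(377,221),(373,216),(395,230),(425,215),(455,215),(385,222)]: print(p,hsv[p[1],p[0]])
birch=cv2.inRange(hsv,(12,60,90),(25,200,255)); birch[:,:380]=0;birch[:,490:]=0;birch[:160]=0;birch[300:]=0
c=max(cv2.findContours(birch,0,1)[0],key=cv2.contourArea)
h=cv2.convexHull(c); rect=cv2.minAreaRect(h); b=cv2.boxPoints(rect)
P=np.array([onz(im,u,v,79)[:2] for u,v in b]); print(b,P,P.mean(0),np.linalg.norm(np.diff(P,axis=0),axis=1))
crop=cv2.resize(im["img"][180:290,355:505],None,fx=5,fy=5,interpolation=cv2.INTER_CUBIC)[:,:,::-1]
cv2.imwrite("pics/c0.png",crop)
```

```text
(377, 221) [ 13 150  73]
(373, 216) [ 13 149 108]
(395, 230) [ 14 145  81]
(425, 215) [ 16 108 120]
(455, 215) [ 16 108 125]
(385, 222) [ 13 141  87]
[[392.7647  262.9412 ]
 [412.58826 183.64708]
 [469.29413 197.82355]
 [449.47058 277.11768]] [[ 472.18825016  -52.96178831]
 [ 656.63164896 -102.24922172]
 [ 622.46947025 -233.44138074]
 [ 438.75657431 -182.68281988]] [ 547.51148592 -142.83380266] [190.91521274 135.56709425 190.59606406]
```

View pics/c0.png

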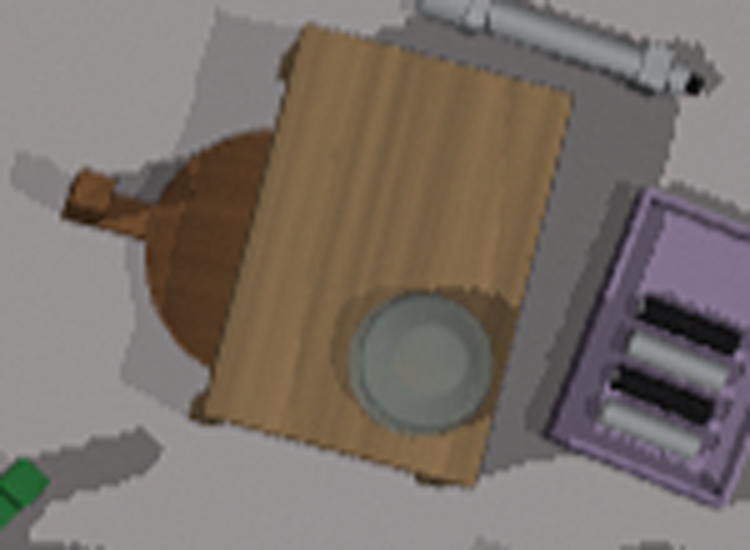

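Run:
```python
from h import *
import pickle
im=pickle.load(open("top.pkl","rb"))
P=np.array([onz(im,355+u/5-.4,180+v/5-.4,79)[:2] for u,v in [(308,25),(572,95),(477,487),(209,415)]])
c=P.mean(0); x=(P[0]+P[1]-P[2]-P[3]); x/=np.linalg.norm(x); y=np.array([-x[1],x[0]])
print(P,c,np.linalg.norm(P-np.roll(P,1,0),axis=1),"x",x,np.degrees(np.arctan2(x[1],x[0])))
h=onz(im,355+95/5-.4,180+188/5-.4,65)[:2]; print("post",h,"in riser",(h-c)@x,(h-c)@y,"dish y",(h-c)@y-95)
s=r.read_state();R=s["ee_rot"];print(np.degrees(np.arctan2(R[1,1],R[0,1])),s["q"])
T=r.get_image("wrist")["tool_from_camera"];print(T)
```

```text
[[ 654.334309   -110.6167858 ]
 [ 620.65055539 -232.7058612 ]
 [ 439.01834304 -183.90635042]
 [ 472.91901126  -61.34178911]] [ 546.73055467 -147.14269663] [187.9881261  126.65045437 188.07353034 127.16653253] x [ 0.96539449 -0.26079394] -15.117176717256143
post [580.3266608  -11.59081441] in riser -2.9176131637058518 139.6227010693443 dish y 44.62270106934429
71.44799796622917 [ 7.13104736e+01  2.02566325e+01  9.36247959e+01 -2.50213055e-03
  6.61889390e+01 -1.36514060e-01]
[[ 2.94579489e-05 -9.70364361e-01 -2.41646447e-01  6.74905989e+01]
 [ 9.99999819e-01 -1.16506217e-04  5.89751787e-04 -8.23890879e-01]
 [-6.00427429e-04 -2.41646421e-01  9.70364182e-01 -1.51061746e+02]
 [ 0.00000000e+00  0.00000000e+00  0.00000000e+00  1.00000000e+00]]
```

{"name": "jog_arm", "arguments": {"plan": [[[91, -20, -16, 0, 0], [91, -40, -33, 0, 0], [91, -50, -41, 0, 0], [91, -55, -45, 0, 0], [91, -55, -45, 0, 0], [91, -55, -45, 0, 0], [91, -55, -45, 0, 0], [91, -55, -45, 0, 0], [91, -55, -45, 0, 0], [91, -50, -41, 0, 0], [91, -40, -31, 0, 0], [91, -24, -19, 0, 0]]]}}

```text
t: 1.65
position: [551.1, 32.5, 233.2]
ee_rot: [[-0.947, 0.32, -0.0], [0.32, 0.947, -0.001], [-0.0, -0.001, -1.0]]
wrist_force: [0.9, 0.3, 0.5]
grip_width: 90.9
finger_force: 0.0
```

{"name": "jog_arm", "arguments": {"plan": [[[91, 0, 0, 0, 1], [91, 0, 0, 0, 1], [91, 0, 0, 0, 1], [91, 0, 0, 0, 1], [91, 0, 0, 0, 1], [91, 0, 0, 0, 1], [91, 0, 0, 0, 1], [91, 0, 0, 0, 1], [91, 0, 0, 0, 1], [91, 0, 0, 0, 1], [91, 0, 0, 0, 1], [91, 0, 0, 0, 1]]]}}

```text
t: 3.15
position: [549.9, 34.7, 233.1]
ee_rot: [[-0.195, 0.981, -0.001], [0.981, 0.195, -0.0], [-0.0, -0.001, -1.0]]
wrist_force: [-0.5, 0.2, 1.2]
grip_width: 91.0
finger_force: 0.0
```

{"name": "jog_arm", "arguments": {"plan": [[[91, 0, 0, 0, 1], [91, 0, 0, 0, 1], [91, 0, 0, 0, 1], [91, 0, 0, 0, 1], [91, 0, 0, 0, 1], [91, 0, 0, 0, 0.3], [91, 0, 0, 0, 0], [91, 0, 0, 0, 0]]]}}

```text
t: 4.15
position: [550.8, 35.6, 233.3]
ee_rot: [[0.259, 0.966, -0.0], [0.966, -0.259, -0.0], [-0.0, -0.0, -1.0]]
wrist_force: [-0.0, 0.2, -0.1]
grip_width: 90.9
finger_force: 0.0
```

Run:
```python
from h import *
import pickle
s=r.read_state(); im=r.get_image("wrist"); cv2.imwrite("pics/w1.png",im["img"][:,:,::-1]); pickle.dump((dict(s),im),open("w1.pkl","wb"))
R=s["ee_rot"];print(s["t"],s["position"],np.degrees(np.arctan2(R[1,1],R[0,1])),s["q"])
```

```text
4.15 [550.77131123  35.6194494  233.2753576 ] -14.992040319509968 [ 3.54677469e+00  1.37460424e+01  1.02609024e+02 -4.00565818e-03
  6.36489388e+01  1.85405930e+01]
```

View pics/w1.png

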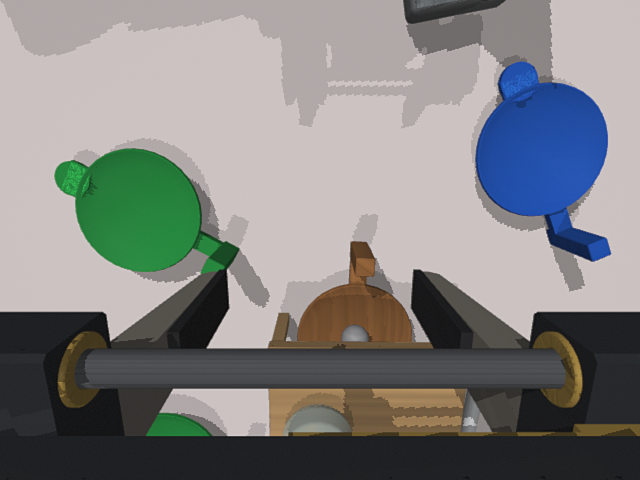

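The wrist view shows the wooden post near (362,260), the ball at (355,335) and the riser's front edge at row 343. Next I zoom in on the post.

Run:
```python
from h import *
import pickle
s,im=pickle.load(open("w1.pkl","rb"))
cv2.imwrite("pics/w1c.png",cv2.resize(im["img"][230:350,290:430],None,fx=5,fy=5,interpolation=cv2.INTER_CUBIC)[:,:,::-1])
```

```text
(no output)
```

View pics/w1c.png

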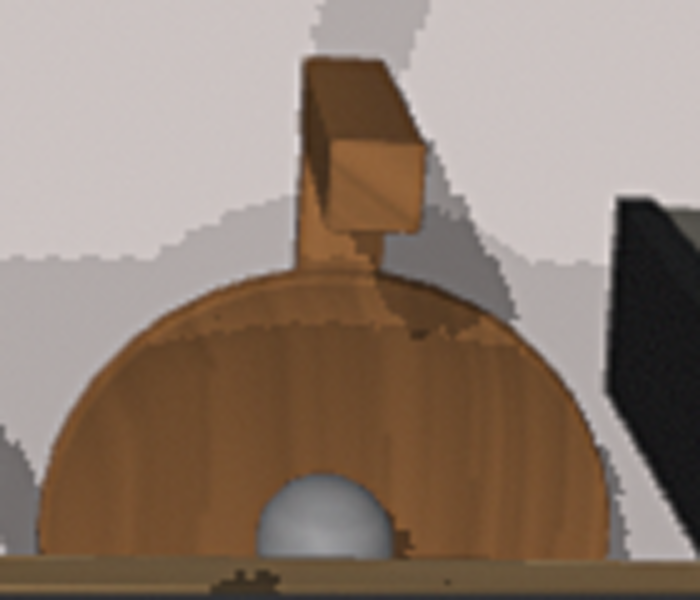

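The crop shows the post's top face with corners at (330,137), (425,143), (417,233) and (328,230), and the ball centre near (325,540).

Run:
```python
from h import *
import pickle
s,im=pickle.load(open("w1.pkl","rb"))
R=np.array(s["ee_rot"]);p=np.array(s["position"]);T=np.array(im["tool_from_camera"])
def w(cu,cv_,z):
    u=290+cu/5-.4;v=230+cv_/5-.4
    o=p+R@T[:3,3]; d=R@T[:3,:3]@np.array([(u-im["cx"])/im["fx"],(v-im["cy"])/im["fy"],1])
    return o+d*(z-o[2])/d[2]
C=np.array([w(*c,65) for c in [(330,137),(425,143),(417,233),(328,230)]])
print(C,np.linalg.norm(C-np.roll(C,1,0),axis=1)); h=C.mean(0)
b=w(325,540,23); d=h-b; print("post",h,"ball",b,"dist",np.hypot(*d[:2]),"az",np.degrees(np.arctan2(d[1],d[0])))
print("tool shift",R.T@(np.r_[h[:2],46]-p))
```

```text
[[574.99165736  -0.86860193  65.        ]
 [591.43729579  -6.45601303  65.        ]
 [586.13727587 -22.9646477   65.        ]
 [570.42112249 -18.14670181  65.        ]] [17.87239559 17.36888558 17.33854751 16.438068  ]
post [580.74683788 -12.10899112  65.        ] ball [ 553.290328   -102.86305618   23.        ] dist 94.8164556385503 az 73.1674644655259
tool shift [-38.33434866  41.31051861 187.27657238]
```

{"name": "jog_arm", "arguments": {"plan": [[[91, -8, 9, 0, 0], [91, -15, 16, 0, 0], [91, -12, 13, 0, 0], [91, -3, 3.3, 0, 0], [91, 0, 0, 15, 0.4], [91, 0, 0, 30, 0], [91, 0, 0, 30, 0], [91, 0, 0, 30, 0], [91, 0, 0, 15, 0], [91, 0, 0, 0, 0], [91, 0, 0, 0, 0]]]}}

```text
t: 5.58
position: [581.6, -11.5, 114.1]
ee_rot: [[0.293, 0.956, 0.001], [0.956, -0.293, -0.0], [0.0, 0.001, -1.0]]
wrist_force: [0.2, -0.4, 1.0]
grip_width: 90.8
finger_force: 0.0
```

Run:
```python
from h import *
s=r.read_state();R=np.array(s["ee_rot"]);p=np.array(s["position"])
print(s["t"],p,np.degrees(np.arctan2(R[1,1],R[0,1])),R.T@(np.array([580.7,-12.1,46])-p),s["wrist_force"])
```

```text
5.575 [581.55385121 -11.46627878 114.11316736] -17.05973434087842 [-0.87980171 -0.71236978 68.11205995] [ 0.20626827 -0.40101753  0.97745434]
```

{"name": "jog_arm", "arguments": {"plan": [[[91, -0.9, -0.7, 8, 0], [91, 0, 0, 18, 0], [91, 0, 0, 20, 0], [70, 0, 0, 15, 0], [50, 0, 0, 7, 0], [40, 0, 0, 0, 0], [30, 0, 0, 0, 0], [24, 0, 0, 0, 0], [20, 0, 0, 0, 0], [18, 0, 0, 0, 0], [16, 0, 0, 0, 0], [14, 0, 0, 0, 0]]]}}

```text
t: 7.08
position: [580.2, -12.3, 45.5]
ee_rot: [[0.293, 0.956, 0.0], [0.956, -0.293, -0.0], [0.0, 0.0, -1.0]]
wrist_force: [-0.4, -0.8, 1.8]
grip_width: 17.6
finger_force: 30.0
```

{"name": "jog_arm", "arguments": {"plan": [[[10, 0, 0, 0, 0], [5, 0, 0, 0, 0], [0, 0, 0, 0, 0], [0, 0, 0, 0, 0]]]}}

```text
t: 7.58
position: [580.2, -12.2, 45.4]
ee_rot: [[0.293, 0.956, 0.0], [0.956, -0.293, -0.0], [0.0, 0.0, -1.0]]
wrist_force: [1.3, 0.3, 4.3]
grip_width: 17.5
finger_force: 30.0
```

Run:
```python
from h import *
s=r.read_state();R=np.array(s["ee_rot"]);p=np.array(s["position"])
print(s["t"],p,R[2],s["grip_width"],s["finger_force"],s["wrist_force"],s["ft_torque"])
a=np.radians(74.9); print("slide 130 in tool:",R.T@(130*np.array([np.cos(a),np.sin(a),0])))
im=r.get_image("wrist");cv2.imwrite("pics/w2.png",im["img"][:,:,::-1])
```

```text
7.575 [580.20948438 -12.24963551  45.41773104] [ 6.88377560e-05  3.85618917e-04 -9.99999923e-01] 17.4563849667412 30.00076800584793 [1.30637092 0.31822465 4.34444949] [-0.12303465  0.01605822  0.05148668]
slide 130 in tool: [ 1.29924657e+02 -4.42531458e+00  7.23723739e-03]
```

View pics/w2.png

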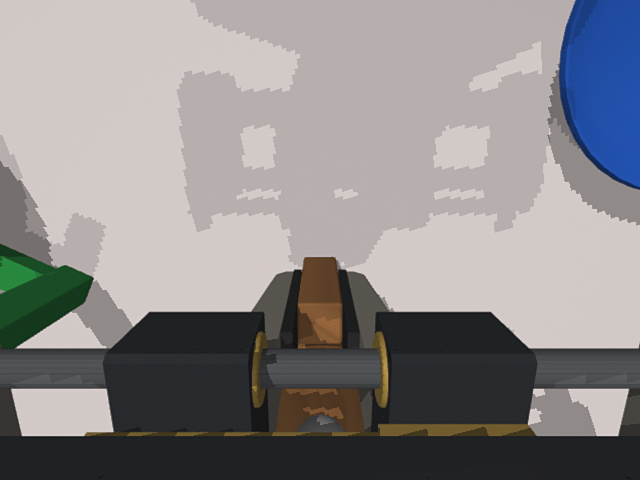

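The post is in the grip at 17.5 mm and 30 N, and the ball is still seated behind it at about (320,422). Now I slide it out.

{"name": "jog_arm", "arguments": {"plan": [[[0, 1, 0, 0, 0], [0, 2, 0, 0, 0], [0, 4, -0.1, 0, 0], [0, 5, -0.2, 0, 0], [0, 6, -0.2, 0, 0], [0, 6, -0.2, 0, 0], [0, 6, -0.2, 0, 0], [0, 6, -0.2, 0, 0], [0, 6, -0.2, 0, 0], [0, 5, -0.2, 0, 0], [0, 3, -0.1, 0, 0], [0, 1, 0, 0, 0]]]}}

```text
t: 9.12
position: [593.0, 36.3, 45.4]
ee_rot: [[0.293, 0.956, -0.001], [0.956, -0.293, -0.001], [-0.002, -0.001, -1.0]]
wrist_force: [-1.8, -6.5, 7.1]
grip_width: 17.5
finger_force: 30.0
```

Run:
```python
from h import *
s=r.read_state()
print(s["t"],s["position"],s["grip_width"],s["finger_force"],s["wrist_force"],s["ft_torque"])
im=r.get_image("top")
cv2.imwrite("pics/t2.png",cv2.resize(im["img"][180:290,330:480],None,fx=5,fy=5,interpolation=cv2.INTER_CUBIC)[:,:,::-1])
```

```text
9.125 [592.95773967  36.28691934  45.42423545] 17.46730191005938 30.00151365995407 [-1.75669567 -6.49822196  7.05520768] [-1.21225222  0.4160594  -0.03635943]
```

View pics/t2.png

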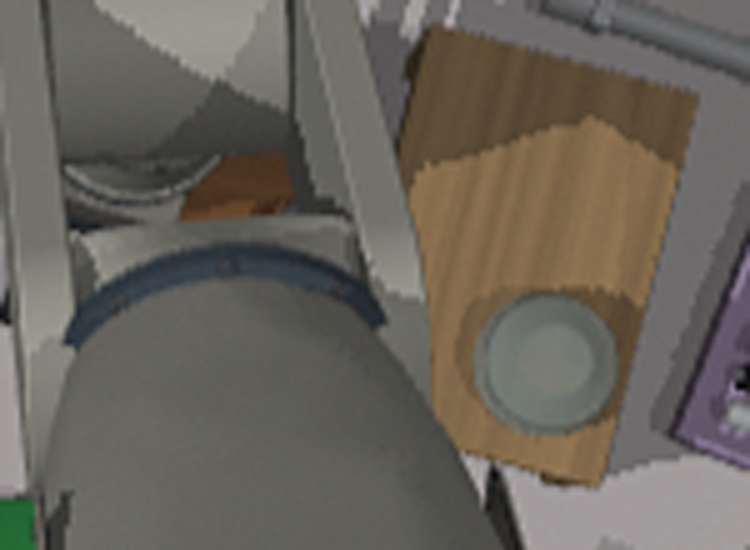

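The arm hides the dish in this view. The TCP has moved 50 mm along the line, and the tool is pressing down slightly at about 7 N, so I ease it by a fraction of a millimetre while continuing.

{"name": "jog_arm", "arguments": {"plan": [[[0, 1, 0, -0.3, 0], [0, 3, -0.1, -0.2, 0], [0, 5, -0.2, 0, 0], [0, 7, -0.2, 0, 0], [0, 9, -0.3, 0, 0], [0, 10, -0.3, 0, 0], [0, 10, -0.3, 0, 0], [0, 10, -0.3, 0, 0], [0, 9, -0.3, 0, 0], [0, 7, -0.2, 0, 0], [0, 5, -0.2, 0, 0], [0, 2, 0, 0, 0]]]}}

```text
t: 10.68
position: [614.1, 112.5, 45.8]
ee_rot: [[0.293, 0.956, 0.0], [0.956, -0.293, -0.0], [-0.0, 0.0, -1.0]]
wrist_force: [-0.0, 0.3, -3.0]
grip_width: 17.4
finger_force: 30.0
```

{"name": "jog_arm", "arguments": {"plan": [[[0, 0, 0, 0, 0], [0, 0, 0, 0, 0], [0, 0, 0, 0, 0]]]}}

```text
t: 11.05
position: [614.0, 112.1, 45.8]
ee_rot: [[0.293, 0.956, -0.0], [0.956, -0.293, -0.0], [-0.0, -0.0, -1.0]]
wrist_force: [-0.2, -0.1, -2.8]
grip_width: 17.9
finger_force: 30.0
```

Run:
```python
from h import *
s=r.read_state();p=np.array(s["position"])
x=np.array([.9654,-.2608]);y=np.array([.2608,.9654]);c=np.array([546.7,-147.1]);d=p[:2]-c
print(s["t"],p,"riser x,y of dish",d@x-0,d@y-95,s["grip_width"],s["finger_force"],s["wrist_force"],s["ft_torque"])
im=r.get_image("scene")
cv2.imwrite("pics/s2.png",cv2.resize(im["img"][180:320,160:340],None,fx=4,fy=4,interpolation=cv2.INTER_CUBIC)[:,:,::-1])
```

```text
11.05 [613.9588846  112.05586423  45.78854382] riser x,y of dish -2.656122195516815 172.7301884280215 17.943616590317767 29.999537765979767 [-0.15007638 -0.09942567 -2.7747107 ] [ 0.12411868  0.02430534 -0.02358076]
```

View pics/s2.png

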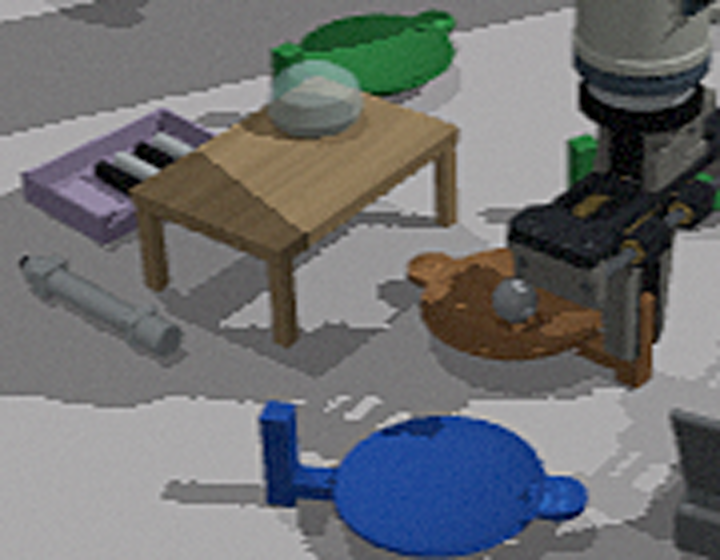

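The dish is clear of the riser (y ≈ 173 mm), with the ball in its middle at about (515,300) in the crop. Now I lift it.

{"name": "jog_arm", "arguments": {"plan": [[[0, 0, 0, -1, 0], [0, 0, 0, -2, 0], [0, 0, 0, -4, 0], [0, 0, 0, -7, 0], [0, 0, 0, -10, 0], [0, 0, 0, -12, 0], [0, 0, 0, -12, 0], [0, 0, 0, -12, 0], [0, 0, 0, -12, 0], [0, 0, 0, -12, 0], [0, 0, 0, -12, 0], [0, 0, 0, -12, 0]]]}}

```text
t: 12.6
position: [614.0, 112.3, 154.6]
ee_rot: [[0.293, 0.956, -0.0], [0.956, -0.293, -0.0], [-0.0, -0.0, -1.0]]
wrist_force: [-0.9, -0.2, -2.3]
grip_width: 17.6
finger_force: 30.0
```

{"name": "jog_arm", "arguments": {"plan": [[[0, 0, 0, -10, 0], [0, 0, 0, -8, 0], [0, 0, 0, -6, 0], [0, 0, 0, -4, 0], [0, 0, 0, -2, 0], [0, 0, 0, -1, 0], [0, 0, 0, 0, 0], [0, 0, 0, 0, 0]]]}}

```text
t: 13.6
position: [613.9, 112.3, 184.6]
ee_rot: [[0.293, 0.956, -0.0], [0.956, -0.293, -0.0], [-0.0, -0.0, -1.0]]
wrist_force: [0.1, -0.4, -2.5]
grip_width: 17.7
finger_force: 30.0
```

Run:
```python
from h import *
s=r.read_state()
print(s["t"],s["position"],s["q"],s["grip_width"],s["finger_force"],s["wrist_force"],s["ft_torque"])
im=r.get_image("scene")
cv2.imwrite("pics/s3.png",cv2.resize(im["img"][140:320,160:360],None,fx=3,fy=3,interpolation=cv2.INTER_CUBIC)[:,:,::-1])
```

```text
13.6 [613.89844829 112.26451988 184.58403279] [ 1.02256803e+01  2.29052611e+01  9.62674632e+01 -2.91759096e-04
  6.08469183e+01  2.72782247e+01] 17.71534032603644 29.99944567680359 [ 0.07672192 -0.41593579 -2.4858886 ] [ 0.14603753 -0.01155324  0.02879507]
```

View pics/s3.png

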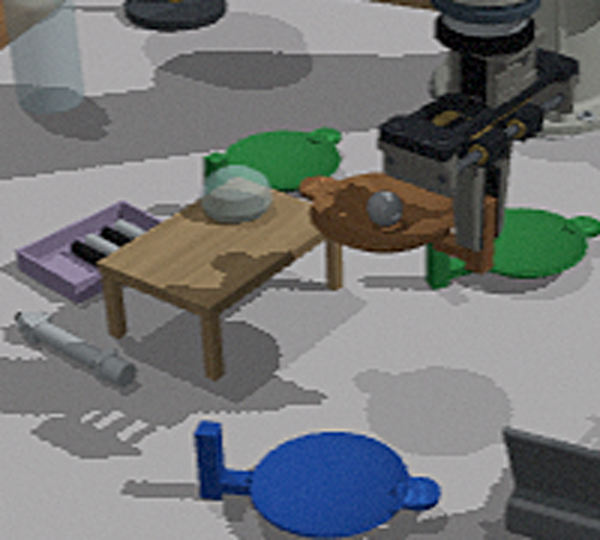

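The dish is level at about 138 mm, with the ball at about (385,208) in the crop. Now the turn: counter-clockwise is negative twist, 18.2 units.

{"name": "jog_arm", "arguments": {"plan": [[[0, 0, 0, 0, -0.1], [0, 0, 0, 0, -0.2], [0, 0, 0, 0, -0.35], [0, 0, 0, 0, -0.5], [0, 0, 0, 0, -0.65], [0, 0, 0, 0, -0.7], [0, 0, 0, 0, -0.7], [0, 0, 0, 0, -0.7], [0, 0, 0, 0, -0.7], [0, 0, 0, 0, -0.7], [0, 0, 0, 0, -0.7], [0, 0, 0, 0, -0.7]]]}}

```text
t: 15.15
position: [613.9, 112.2, 184.7]
ee_rot: [[-0.286, 0.958, -0.0], [0.958, 0.286, -0.0], [-0.0, -0.0, -1.0]]
wrist_force: [0.1, -0.3, -2.9]
grip_width: 17.6
finger_force: 30.0
```

{"name": "jog_arm", "arguments": {"plan": [[[0, 0, 0, 0, -0.7], [0, 0, 0, 0, -0.7], [0, 0, 0, 0, -0.7], [0, 0, 0, 0, -0.7], [0, 0, 0, 0, -0.7], [0, 0, 0, 0, -0.7], [0, 0, 0, 0, -0.7], [0, 0, 0, 0, -0.7], [0, 0, 0, 0, -0.7], [0, 0, 0, 0, -0.7], [0, 0, 0, 0, -0.7], [0, 0, 0, 0, -0.7]]]}}

```text
t: 16.65
position: [613.8, 112.2, 184.7]
ee_rot: [[-0.854, 0.52, -0.0], [0.52, 0.854, -0.0], [0.0, -0.0, -1.0]]
wrist_force: [0.7, -0.5, -1.8]
grip_width: 17.9
finger_force: 30.0
```

{"name": "jog_arm", "arguments": {"plan": [[[0, 0, 0, 0, -0.7], [0, 0, 0, 0, -0.65], [0, 0, 0, 0, -0.55], [0, 0, 0, 0, -0.4], [0, 0, 0, 0, -0.3], [0, 0, 0, 0, -0.2], [0, 0, 0, 0, -0.1], [0, 0, 0, 0, 0], [0, 0, 0, 0, 0], [0, 0, 0, 0, 0], [0, 0, 0, 0, 0], [0, 0, 0, 0, 0]]]}}

```text
t: 18.15
position: [614.0, 112.3, 184.8]
ee_rot: [[-0.956, 0.293, -0.0], [0.293, 0.956, -0.0], [-0.0, -0.0, -1.0]]
wrist_force: [0.3, 0.7, -2.5]
grip_width: 17.5
finger_force: 30.0
```

Run:
```python
from h import *
s=r.read_state();R=np.array(s["ee_rot"])
print(s["t"],s["position"],"yaw",np.degrees(np.arctan2(R[1,1],R[0,1])),s["grip_width"],s["finger_force"],s["wrist_force"],s["ft_torque"],np.abs(s["joint_vel"]).max())
im=r.get_image("scene")
cv2.imwrite("pics/s4.png",cv2.resize(im["img"][140:320,160:360],None,fx=3,fy=3,interpolation=cv2.INTER_CUBIC)[:,:,::-1])
```

```text
18.15 [614.02602275 112.27983941 184.78209021] yaw 72.94613774702844 17.508104560985345 29.99950736761093 [ 0.26240707  0.65261033 -2.53401639] [ 0.03522967  0.21286293 -0.00766353] 0.07721309533924896
```

View pics/s4.png

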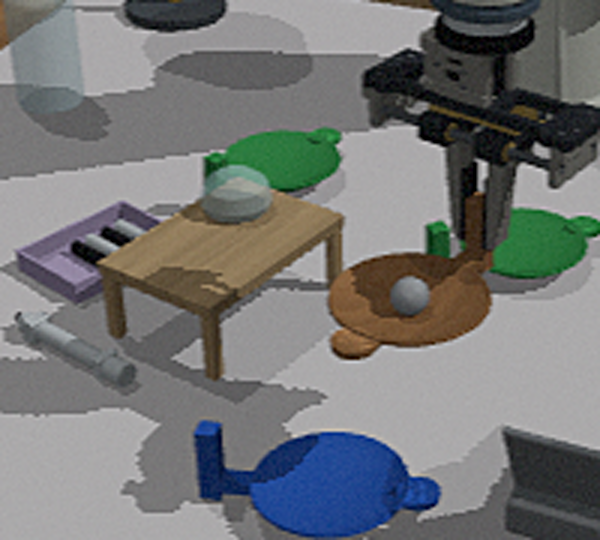

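The dish is held up in front of the riser with its ear toward the bed. The ball is centred at about (410,296), the yaw is within about 2° of the target, and everything is still, so I hand it in.

```bash
python3 -c "
from bench import r
print(r.close_job())"
```

```text
the job is handed in; nothing more can be done
None
```

I handed the job in at about 18 s with the dish drawn clear of the riser, held about 14 cm up, turned a quarter turn counter-clockwise with its ear toward the bed, and looking level and still with the ball in its middle; no verdict came back.

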